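# Pack the microsurgery practice kit

## Task

The practice session is over: pack the kit from the foam mat into the metal tray, each piece lying flat on the floor of the recess made for it - the objective lens upright in the large round nest, the eyepiece upright in the small round one, the needle case in the rectangular one and the forceps lengthwise in the long one. Leave the tape roll and the marker pen on the mat where they are; they are not part of the kit.

Things in the scene. Friction and masses are not known exactly. Their poses are not given: they have to be found in the camera images.
- lens: Objective lens: upright squat cylinder, 50 mm in diameter up to 20 mm height and 46 mm above that, 26 mm high in all, dark metal body with bright top ring and dark solid glass top; about 150 g. Stands on the foam mat (top of the mat 10 mm above the table). Origin: centre of its underside, z up.
- eyepiece: Eyepiece: upright cylinder 34 mm in diameter, 42 mm high, bright metal below, black on top; about 90 g. Stands on the foam mat. Origin: centre of its underside, z up.
- needle_case: Closed metal needle case: plain box, 32 mm along its x, 54 mm along its y, 20 mm high; about 80 g. Lies flat on the foam mat. Origin: centre of its underside, z up.
- forceps: Steel forceps (tweezers) lying flat on the foam mat: rigid, 150 mm long along x (points at +x), 12 mm high, 14 mm wide with parallel sides for 25 mm either side of the origin, tapering to both ends; about 40 g. Origin: centre of the underside, half way along, z up.
- nest_large_round: Large round nest: fixed blue silicone slab with a pale recess floor, in the metal tray, 84 x 84 mm and 8 mm thick; its top lies 13 mm above the table. Round recess 72 mm in diameter, 4 mm deep. Origin: centre of the slab's underside, directly under the centre of the recess, 4 mm below the recess floor, which is 9 mm above the table; z up. The tray may be turned up to 0.25 rad and the three square nests change places.
- nest_small_round: Small round nest: fixed blue silicone slab with a pale recess floor, in the metal tray, 84 x 84 mm and 8 mm thick; its top lies 13 mm above the table. Round recess 54 mm in diameter, 4 mm deep. Origin: centre of the slab's underside, directly under the centre of the recess, 4 mm below the recess floor, which is 9 mm above the table; z up. The tray may be turned up to 0.25 rad and the three square nests change places.
- nest_rect: Rectangular nest: fixed blue silicone slab with a pale recess floor, in the metal tray, 84 x 84 mm and 8 mm thick; its top lies 13 mm above the table. Rectangular recess, 52 mm along x and 74 mm along y, 4 mm deep. Origin: centre of the slab's underside, directly under the centre of the recess, 4 mm below the recess floor, which is 9 mm above the table; z up. The tray may be turned up to 0.25 rad and the three square nests change places.
- nest_long: Long nest: fixed blue silicone slab with a pale recess floor, along the tray's far side, 50 mm along x, 186 mm along y, 8 mm thick; its top lies 13 mm above the table. Rectangular recess 36 mm along x and 174 mm along y, 3 mm deep. Origin: centre of the slab's underside, under the centre of the recess, 5 mm below the recess floor, which is 10 mm above the table; z up.
- tape_roll: Roll of paper tape, not part of the kit: upright ring 52 mm across with a 36 mm hole, 24 mm high, on the foam mat. Origin: centre of its underside, z up.
- marker_pen: Capped marker pen, not part of the kit: 140 mm long along x, 13 mm thick (16 mm high at the cap's clip), white barrel and black cap, lying on the foam mat. Origin: centre of its underside, z up.
There are look-alikes about, which are no part of the job. What is shaped like the forceps but yellow is not meant.

How it is judged:
By the outcome, as a careful person would: the job done as asked, in the order asked, and still so for the second after the job is handed in, with the robot touching nothing.
It also fails if it takes over 109 s, if anything falls off the work surface, if the arm or the gripper's body presses on something with over 40 N, if the wrist force passes 120 N, or if a joint passes its speed limit or range.

## Robot

A 7-joint arm with a two-finger parallel gripper is mounted at the origin on the work surface. World frame = base frame: x ahead of the robot, y to its left, z up, the work surface at z = 0. Lengths are in m, angles in rad, forces in N, time in s.
With the tool pointing down it reaches from about 0.35 to 0.9 m from the base axis. Payload 8.1 kg.
Tool frame: the origin (TCP) lies where the fingers leave the gripper's body, on its centre line; the fingertips stand 66 mm ahead of it and the grasp point (between the pads) lies 47 mm ahead of it (arm.tip_reach is the distance from the TCP to the fingertips, in m); z points along the fingers, y is the direction in which the jaws open and shut (so a half turn about z gives the same grasp; the last joint's range is limited). The gripper opens to 92 mm and grips with 3 to 60 N. Pads are 19 mm wide; open, the fingers measure 130 mm over their backs; the gripper's body (75 mm by 190 mm) begins 47 mm behind the grasp point.
Start: joints at [1.017, 0.434, 0.025, 1.573, -0.012, 1.134, -0.075], TCP at [0.272, -0.563, 0.292] pointing down, gripper open.
Joint ranges: [-2.62, 2.62], [-0.44, 2.09], [-1.27, 1.32], [0.08, 2.57], [-1.32, 4.46], [0.12, 2], [-2.74, 2.74]. Speed limits (rad/s): [2.22, 2.22, 3.01, 3.01, 3.14, 3.14, 3.14].

## Interface

Orientations are given as a rotation vector (axis times angle).
In Python, from cell import arm gives the robot as it stands.
- The arm moves only by the tool carry_out, never from a script. Its argument "plan" is a list of rows, each a list of 5 numbers: the shift along the world's x, y, z in cm, then the turn about the world's z in rad, then the finger opening in cm, from 0 to 9.18. In form: [[tx, ty, tz, spin, fingers], ...]. A call has 1 to 20 rows; each row is the pose to reach, as a shift and turn from the pose measured when the call began; what a row does not reach only later rows make up. A row lasts 1/10 s, in which the tool goes at most 50 mm and 8.59 degrees, less where a joint would pass 70% of its speed; a pose out of reach is approached as far as the arm can. A call with a gripper value outside its range is refused whole. The fingers move at their own pace and stop on an object; "squeeze" is the grip in N (left out, the last holds). Time passes only in rows, so rows that repeat a pose let the fingers close. It gives the time, the measured TCP pose, the force and the opening at its end, in the units of the state.
- arm.observe(): the state, without advancing time (a new reading comes with each control period).
- arm.get_image(name): name is "side" or "top" or "wrist"; returns (picture, depth): 384x512x3 uint8, red, green, blue; 384x512 float32, m along the optical axis (not along the pixel's ray), 0 where there is no reading.
- arm.get_calibration(name): a dict with "intrinsics" (3x3 intrinsics, pixels), "D" ([k1, k2, p1, p2, k3] as OpenCV has them; the pictures are not rectified), "rvec" (rotation vector, rad) and "tvec" (3), from world to camera coordinates, as OpenCV has them; the wrist camera has in their place "tool_from_camera" (4x4, takes a point from camera to tool coordinates, whose origin is the TCP and whose axes are the flange's). Camera axes: x right, y down, z forward; pixel columns grow to the right and rows downward; lengths in m; the calibration is good to about 2 mm. A picture is of the moment at which its call begins: read the wrist's pose just before it. get_calibration takes no time and is no camera call.
- arm.sign_off(): hands the job in, once; it reports no verdict.
The state is a dict: "clock": time; "joints": joint angles; "dq": joint speeds; "joint_efforts": joint torques, N m; "position": TCP position; "ee_rot": TCP orientation; "force": force on the tool from outside, world axes, zero at the start; "ft_torque": the same for the moment, N m; "width": opening from 0.0 (shut) to 1.0 (fully open).
Only numpy, scipy, OpenCV 4.12 (cv2) and the standard library are available. Lean on these libraries where they do the work, as an engineer would, in place of code of your own. Each camera call takes 0.05 s, during which the arm holds its last target. There are 200 camera calls.

## Working session

There is one attempt and no reset: what is moved stays moved. The work goes in short steps, Python scripts to look and compute and a tool call to move; the robot and the scene stay as the last step left them, time stands still between calls to the robot, and variables do not carry over. Pictures are saved under pics/ and viewed, about 12 in all and at most 16, crops included, and the job is handed in when it is done.

Besides the shell and the picture viewer there is one more tool, called after "Request:" by a JSON object that holds its "api" and its "payload", one argument or row to a line. carry_out: Moves the arm, as the interface text tells. Its arguments: {"type":"object","properties":{"plan":{"type":"array"},"squeeze":{"type":"number"}},"required":["plan"]}

```bash
ls; mkdir -p pics
cat > h.py <<'E'
import numpy as np, cv2
from cell import arm
def world(name,uv,z):
    "cast pixels onto the plane at height z"
    c=arm.get_calibration(name); K=np.array(c["intrinsics"],float);D=np.array(c["D"],float)
    if name=="wrist":
        s=arm.observe(); T=np.array(c["tool_from_camera"]); Rt=cv2.Rodrigues(np.array(s["ee_rot"],float))[0]
        R=Rt@T[:3,:3]; o=Rt@T[:3,3]+np.array(s["position"])
    else:
        Rc=cv2.Rodrigues(np.array(c["rvec"],float))[0]; R=Rc.T; o=-R@np.array(c["tvec"],float).ravel()
    p=cv2.undistortPoints(np.array(uv,float).reshape(-1,1,2),K,D).reshape(-1,2)
    d=np.c_[p,np.ones(len(p))]@R.T
    return o+d*((z-o[2])/d[:,2])[:,None]
def save(name,f):
    im,d=arm.get_image(name); np.savez(f"pics/{f}.npz",im=im,d=d)
    cv2.imwrite(f"pics/{f}.png",im[:,:,::-1]); return im,d
E
python3 - <<'E'
from h import *
a,_=save("top","top0"); b,_=save("side","side0")
s=arm.observe(); print(s["clock"],s["position"],s["ee_rot"],s["width"],s["force"])
for n in("top","side"):
    c=arm.get_calibration(n);R=cv2.Rodrigues(np.array(c["rvec"],float))[0];print(n,-R.T@np.array(c["tvec"],float).ravel(),R[2])
print(arm.get_calibration("wrist")["tool_from_camera"])
cv2.imwrite("pics/top0b.png",cv2.resize(a[:,:,::-1],(800,600),interpolation=cv2.INTER_CUBIC))
E
```

```text
pics
0.1 [ 0.2721056  -0.56228397  0.29153445] [-3.06091205e+00 -7.01719900e-01  6.59761774e-04] 0.9979707971353511 [ 0.29028311 -0.85126508  0.16624181]
top [ 0.41833783 -0.00479266  0.97654031] [ 0.04727061 -0.01898874 -0.99870162]
side [-0.11796129  0.54478861  0.96970282] [ 0.47081984 -0.46391577 -0.75040711]
[[-3.15103931e-05 -9.61004601e-01 -2.76532377e-01  7.34830198e-02]
 [ 9.99999988e-01  1.08303905e-05 -1.51586040e-04 -8.78101162e-04]
 [ 1.48669835e-04 -2.76532378e-01  9.61004590e-01 -9.23861839e-02]
 [ 0.00000000e+00  0.00000000e+00  0.00000000e+00  1.00000000e+00]]
```

View pics/top0b.png

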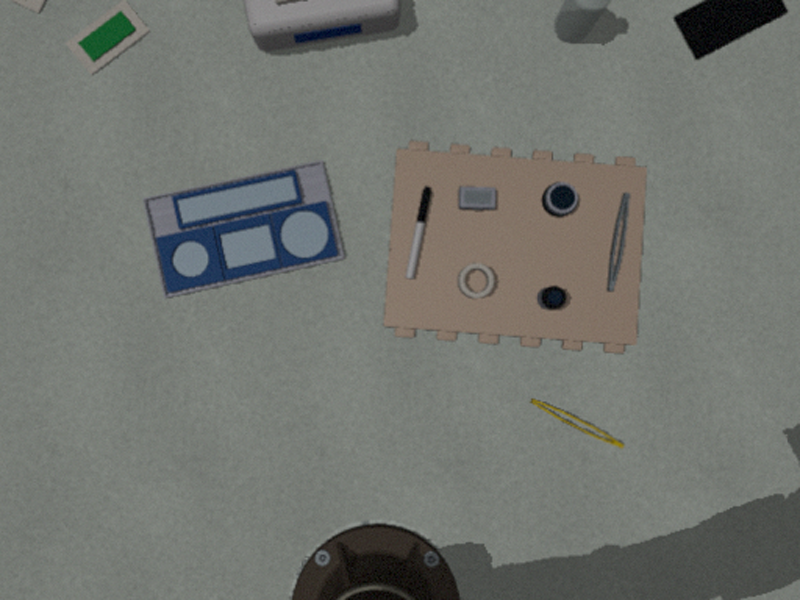

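View pics/side0.png

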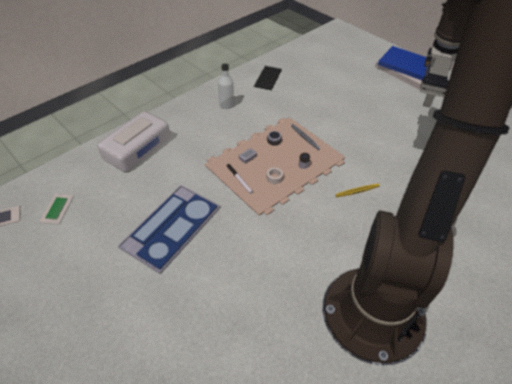

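Top view (800x600 px):
- The tray is on the left, with its nests at: long (237,200), small round (190,258), rectangular (247,246), large round (304,234).
- On the mat are the lens (561,198), eyepiece (553,298), needle case (478,198), grey forceps (620,242), tape (478,281) and marker (420,232).
- The yellow look-alike lies off the mat at (577,423).

The grey steel forceps on the mat are the ones meant. The lens is the wider dark cylinder with a bright ring, and the eyepiece is the smaller, taller one.

```bash
cat > seg.py <<'E'
from h import *
z=np.load("pics/top0.npz"); im=z["im"]; d=z["d"]
hsv=cv2.cvtColor(im,cv2.COLOR_RGB2HSV)
# objects on the mat: pixels differing from the mat colour
x0,y0,x1,y1=255,100,405,212
mat=np.median(im[y0:y1,x0:x1].reshape(-1,3),0); lab=cv2.cvtColor(im,cv2.COLOR_RGB2LAB).astype(float)
ml=np.median(lab[y0:y1,x0:x1].reshape(-1,3),0); m=(np.linalg.norm(lab-ml,axis=2)>22).astype(np.uint8)
m2=np.zeros_like(m); m2[y0:y1,x0:x1]=m[y0:y1,x0:x1]
m2=cv2.morphologyEx(m2,cv2.MORPH_CLOSE,np.ones((3,3)))
cs,_=cv2.findContours(m2,cv2.RETR_EXTERNAL,cv2.CHAIN_APPROX_NONE)
for c in cs:
    if cv2.contourArea(c)<40: continue
    r=cv2.minAreaRect(c); cx,cy=r[0]; b=cv2.boxPoints(r)
    w=world("top",b,0.02); e=w-np.roll(w,1,0); L=np.linalg.norm(e,axis=1); k=L.argmax()
    a=np.arctan2(e[k,1],e[k,0])%np.pi
    dep=d[int(cy)-3:int(cy)+4,int(cx)-3:int(cx)+4]; dep=np.median(dep[dep>0]) if (dep>0).any() else 0
    print("obj",np.round((cx,cy),1),"xy",np.round(world("top",[(cx,cy)],0.02)[0,:2],4),"dim",np.round((L.max(),L.min()),4),"ang",round(a,3),"depth",round(float(dep),4))
blue=cv2.inRange(hsv,(100,90,40),(125,255,255)); blue[:, :90]=0; blue[:,225:]=0; blue[:95]=0;blue[195:]=0
cs,h=cv2.findContours(blue,cv2.RETR_CCOMP,cv2.CHAIN_APPROX_NONE)
for c,hh in zip(cs,h[0]):
    A=cv2.contourArea(c)
    if A<150: continue
    r=cv2.minAreaRect(c); b=cv2.boxPoints(r); w=world("top",b,0.013); e=w-np.roll(w,1,0); L=np.linalg.norm(e,axis=1);k=L.argmax()
    print("nest" if hh[3]>=0 else "slab",np.round(r[0],1),"xy",np.round(world("top",[r[0]],0.013)[0,:2],4),"dim",np.round((L.max(),L.min()),4),"ang",round(np.arctan2(e[k,1],e[k,0])%np.pi,3),"area",A)
E
python3 seg.py; python3 -c "
from cell import arm;print(arm.get_calibration('top')['intrinsics'])"
```

```text
obj [354.5 190.5] xy [ 0.4609 -0.2536] dim [0.0487 0.0348] ang 1.592 depth 0.9303
obj [395.3 154.6] xy [ 0.5464 -0.3475] dim [0.1497 0.0196] ang 2.976 depth 0.9705
obj [305.5 127.6] xy [ 0.6054 -0.1376] dim [0.0606 0.0354] ang 1.506 depth 0.9565
obj [268.2 148.3] xy [ 0.5547 -0.0517] dim [0.1398 0.0186] ang 2.964 depth 0.9617
obj [357.8 128.2] xy [ 0.6064 -0.2597] dim [0.056  0.0515] ang 0.798 depth 0.9527
slab [157.6 157.6] xy [0.5281 0.2047] dim [0.2566 0.0835] ang 1.814 area 3846.5
nest [121.5 165.5] xy [0.5077 0.2866] dim [0.0556 0.0549] ang 0.805 area 453.5
nest [158.1 157.3] xy [0.5288 0.2035] dim [0.0786 0.0568] ang 1.818 area 771.5
nest [194.5 149.5] xy [0.549  0.1199] dim [0.0727 0.0718] ang 0.024 area 771.0
slab [151.3 127.2] xy [0.5987 0.2213] dim [0.1857 0.051 ] ang 1.815 area 1655.5
nest [151.2 127.3] xy [0.5985 0.2213] dim [0.1787 0.0408] ang 1.817 area 1258.0
[[413.87652138   0.         255.08804548]
 [  0.         413.87652138 187.22943536]
 [  0.           0.           1.        ]]
```

Request:
{"api": "carry_out", "payload": {
  "plan": [
    [3,4,0,0.14,9],
    [6,8,0,0.28,9],
    [9,12,0,0.42,9],
    [12,16,0,0.56,9],
    [15,20,0,0.7,9],
    [18,24,0,0.84,9],
    [21,28,0,0.98,9],
    [24,32,0,1.12,9],
    [26.8,36,0,1.12,9],
    [26.8,37,0,1.12,9],
    [26.8,37,0,1.12,9],
    [26.8,37,0,1.12,9]
  ],
  "squeeze": 15
}}

```text
clock: 1.3
position: [0.5393, -0.1936, 0.2912]
ee_rot: [-2.222, -2.219, 0.004]
force: [0.2, -0.5, 0.3]
width: 0.98
```

Run:
```python
from h import *
s=arm.observe(); print(s["clock"],s["position"],s["ee_rot"],s["joints"])
im,d=save("wrist","w1"); print(arm.get_calibration("wrist")["intrinsics"])
```

```text
1.3 [ 0.53932153 -0.19357305  0.29117957] [-2.22201471 -2.2192562   0.00394172] [ 0.51160805  0.38130247 -0.35600152  1.67963716  0.14695105  1.10921779
  0.1118905 ]
[[280.58002954   0.         258.03561767]
 [  0.         280.58002954 192.98568462]
 [  0.           0.           1.        ]]
```

View pics/w1.png

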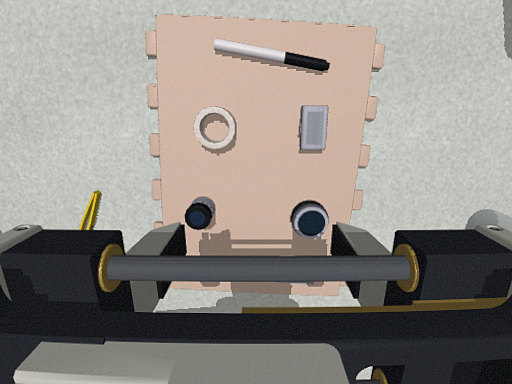

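Wrist view: lens top at (310,219), eyepiece top at (198,214), case at (314,127), tape at (215,128). The forceps are hidden behind the gripper.

Run:
```python
from h import *
z=np.load("pics/w1.npz"); im=z["im"]; g=cv2.cvtColor(im,cv2.COLOR_RGB2GRAY)
def comp(roi,mask):
    x0,y0,x1,y1=roi; m=np.zeros_like(mask); m[y0:y1,x0:x1]=mask[y0:y1,x0:x1]
    cs,_=cv2.findContours(m,cv2.RETR_EXTERNAL,cv2.CHAIN_APPROX_NONE); return max(cs,key=cv2.contourArea)
dark=(g<75).astype(np.uint8)
for n,roi,zz in(("lens glass",(290,198,332,238),.036),("eyepiece",(180,195,214,235),.052)):
    c=comp(roi,dark); e=cv2.fitEllipse(c); print(n,np.round(e[0],1),np.round(e[1],1),"wrist xy",np.round(world("wrist",[e[0]],zz)[0],4))
lab=cv2.cvtColor(im,cv2.COLOR_RGB2LAB).astype(float); ml=np.median(lab[60:200,160:350].reshape(-1,3),0)
obj=(np.abs(lab-ml)[:,:,1:].max(2)>7).astype(np.uint8)
for n,roi in(("case",(290,95,340,160)),):
    c=comp(roi,obj); r=cv2.minAreaRect(c); w=world("wrist",cv2.boxPoints(r),.03); e=w-np.roll(w,1,0); L=np.linalg.norm(e,axis=1);k=L.argmax()
    print(n,np.round(r[0],1),np.round(w.mean(0),4),np.round(L,4),"ang",np.arctan2(e[k,1],e[k,0])%np.pi)
t=np.load("pics/top0.npz")["im"]; gt=cv2.cvtColor(t,cv2.COLOR_RGB2GRAY)
dk=(gt<70).astype(np.uint8)
for n,roi,zz in(("lens top",(340,110,376,146),.036),("eyep top",(336,176,374,206),.052)):
    c=comp(roi,dk); e=cv2.minEnclosingCircle(c); print(n,np.round(e[0],1),round(e[1],1),np.round(world("top",[e[0]],zz)[0],4))
cv2.imwrite("pics/zoom1.png",cv2.resize(im[90:240,170:350,::-1],(720,600),interpolation=cv2.INTER_CUBIC))
```

```text
lens glass [311. 223.] [24.  26.4] wrist xy [ 0.6076 -0.2613  0.036 ]
eyepiece [198.3 215.7] [25.4 27.2] wrist xy [ 0.4616 -0.2447  0.052 ]
case [313. 127.] [ 0.6051 -0.1372  0.03  ] [0.0532 0.034  0.0534 0.0354] ang 1.6299697047943844
lens top [359.5 125.9] 7.8 [ 0.6086 -0.2594  0.036 ]
eyep top [353.1 190.5] 9.2 [ 0.4594 -0.2422  0.052 ]
```

View pics/zoom1.png

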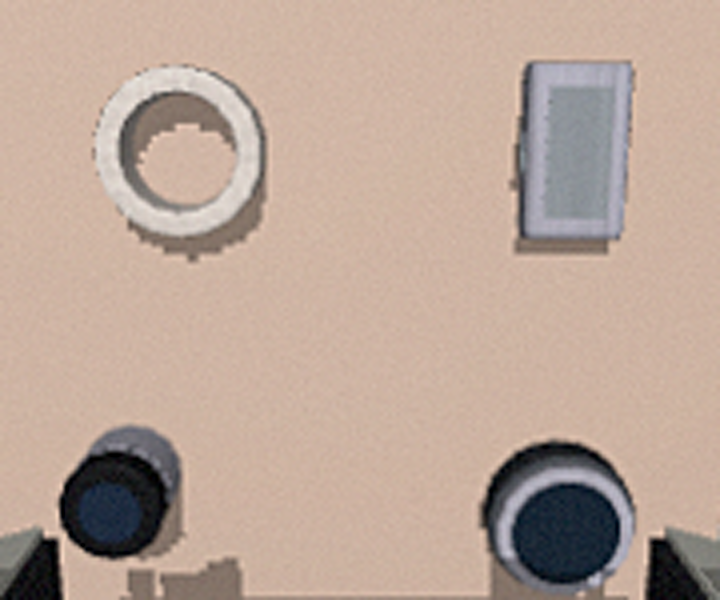

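The crop confirms the lens (wide, bright ring, lower right), the eyepiece (narrow, tall, lower left), the case and the tape. Going for the lens.

Request:
{"api": "carry_out", "payload": {
  "plan": [
    [3,-3,0,0,9],
    [6.8,-6.6,0,0,9],
    [6.8,-6.6,-4,0,9],
    [6.8,-6.6,-8,0,9],
    [6.8,-6.6,-12,0,9],
    [6.8,-6.6,-15,0,9],
    [6.8,-6.6,-17,0,9],
    [6.8,-6.6,-19,0,9],
    [6.8,-6.6,-20,0,9],
    [6.8,-6.6,-20.8,0,9],
    [6.8,-6.6,-20.8,0,9],
    [6.8,-6.6,-20.8,0,9],
    [6.8,-6.6,-20.8,0,4],
    [6.8,-6.6,-20.8,0,4],
    [6.8,-6.6,-20.8,0,4],
    [6.8,-6.6,-20.8,0,4],
    [6.8,-6.6,-20.8,0,4],
    [6.8,-6.6,-20.8,0,4],
    [6.8,-6.6,-20.8,0,4],
    [6.8,-6.6,-20.8,0,4]
  ],
  "squeeze": 15
}}

```text
clock: 3.35
position: [0.6074, -0.2603, 0.0834]
ee_rot: [-2.224, -2.218, 0.004]
force: [1.0, 0.0, 0.3]
width: 0.539
```

Request:
{"api": "carry_out", "payload": {
  "plan": [
    [0,0,2,0,4],
    [0,0,6,0,4],
    [0,0,10,0,4],
    [-0.6,4,13,0.05,4],
    [-1.2,8,16,0.1,4],
    [-1.8,12,16,0.15,4],
    [-2.4,16,16,0.2,4],
    [-3,20,16,0.245,4],
    [-3.6,24,16,0.245,4],
    [-4.2,28,16,0.245,4],
    [-4.8,32,16,0.245,4],
    [-5.4,35,16,0.245,4],
    [-5.8,37,16,0.245,4],
    [-5.8,38,16,0.245,4],
    [-5.8,38,16,0.245,4],
    [-5.8,38,16,0.245,4]
  ]
}}

```text
clock: 4.95
position: [0.5497, 0.1183, 0.2431]
ee_rot: [1.938, 2.473, -0.005]
force: [-0.4, -0.0, -1.8]
width: 0.541
```

Run:
```python
from h import *
s=arm.observe(); print(s["clock"],s["position"],s["width"],s["force"])
im,d=save("wrist","w2")
# tray height map from depth
c=arm.get_calibration("wrist");K=np.array(c["intrinsics"],float);T=np.array(c["tool_from_camera"]);Rt=cv2.Rodrigues(np.array(s["ee_rot"],float))[0]
v,u=np.mgrid[0:384:2,0:512:2]; p=cv2.undistortPoints(np.c_[u.ravel(),v.ravel()].astype(float).reshape(-1,1,2),K,np.array(c["D"],float)).reshape(-1,2)
dd=d[::2,::2].ravel(); P=np.c_[p*dd[:,None],dd]; P=(P@T[:3,:3].T+T[:3,3])@Rt.T+np.array(s["position"]); P=P[dd>0]
# tray frame centred on rect nest
a=.245; q=P[:,:2]-[.529,.2035]; tx=q@[np.cos(a),np.sin(a)]; ty=q@[-np.sin(a),np.cos(a)]
for lo in np.arange(-.07,.13,.006):
    k=(tx>lo)&(tx<lo+.006)&(abs(ty)<.03); 
    if k.sum()>5: print(round(lo*1000),k.sum(),np.round(np.percentile(P[k,2],[10,50,95])*1000,1))
```

```text
4.95 [0.54967971 0.11834387 0.2431243 ] 0.5406244610945359 [-0.40795626 -0.04031612 -1.7718385 ]
-70 75 [-0.9  0.1  1.2]
-64 74 [-1.  -0.   1.1]
-58 68 [-0.9  0.   1.1]
-52 59 [-0.4  8.5 10.2]
-46 68 [ 3.1 12.5 14.2]
-40 78 [11.9 13.  14. ]
-34 84 [12.1 12.9 13.9]
-28 78 [ 8.4  9.4 12.2]
-22 66 [ 8.3  9.3 10.5]
-16 84 [ 8.3  9.2 10.7]
-10 85 [ 8.3  9.3 10.2]
-4 57 [ 8.5  9.3 10.2]
2 83 [ 8.3  9.3 10.6]
8 85 [ 8.3  9.2 10.4]
14 72 [ 8.2  9.4 10.6]
20 74 [ 8.4  9.8 12.8]
26 83 [11.9 12.9 14. ]
32 82 [12.  12.9 14.2]
38 59 [ 2.  11.5 13.8]
44 95 [ 2.9 12.3 14. ]
50 70 [ 9.6 11.5 13.8]
56 82 [ 9.2 10.1 11.4]
62 78 [ 9.2 10.3 11.3]
68 73 [ 8.9 10.  11.3]
74 81 [ 9.2 10.1 11.6]
80 74 [ 9.3 10.3 11.1]
86 88 [ 9.5 11.6 13.8]
92 48 [11.6 12.7 14.2]
98 69 [2.8 8.  9.5]
104 51 [-0.9 -0.1  0.9]
110 70 [-1.  -0.2  1. ]
116 71 [-1.2 -0.1  0.9]
122 66 [-1.2 -0.2  0.9]
128 73 [-1.2 -0.3  1. ]
```

View pics/w2.png

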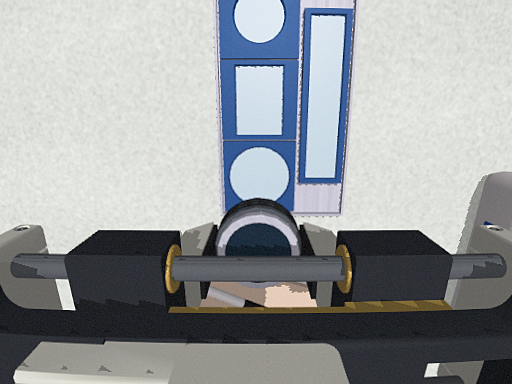

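Wrist view: the lens is gripped at (260,240). Recess centres are large round (260,177), rectangular (260,100), small round (260,17) and long (324,95). The rim is only 10 mm high, so the fingers clear it. I'll cross-check the nest centres before lowering.

Run:
```python
from h import *
for n,uv in(("large edge L/R/top",[(230,176),(290,176),(259,147)]),("rect corners",[(235,66),(283,66),(284,136),(236,136)]),("long corners",[(313,15),(347,15),(337,177),(306,178)])):
    w=world("wrist",uv,.013)[:,:2]
    if n[0]=="l" and "edge" in n: print(n,np.round(w,4),np.round((w[0]+w[1])/2,4))
    else: print(n,np.round(w.mean(0),4))
```

```text
large edge L/R/top [[0.5152 0.1123]
 [0.5837 0.1292]
 [0.5402 0.1534]] [0.5495 0.1208]
rect corners [0.529  0.2016]
long corners [0.5996 0.2201]
```

Request:
{"api": "carry_out", "payload": {
  "plan": [
    [0,0.2,-4,0,4],
    [0,0.2,-8,0,4],
    [0,0.2,-12,0,4],
    [0,0.2,-14,0,4],
    [0,0.2,-15,0,4],
    [0,0.2,-15.6,0,4],
    [0,0.2,-16,0,4],
    [0,0.2,-16,0,4],
    [0,0.2,-16,0,5.3],
    [0,0.2,-16,0,5.8],
    [0,0.2,-16,0,6.4],
    [0,0.2,-16,0,6.4],
    [0,0.2,-15,0,6.4],
    [0,0.2,-12,0,6.4],
    [0,0.2,-8,0,6.4],
    [0,0.2,-4,0,6.4],
    [0,0.2,-1,0,9]
  ]
}}

```text
clock: 6.7
position: [0.55, 0.1204, 0.2365]
ee_rot: [1.938, 2.471, -0.002]
force: [0.8, 0.1, -0.7]
width: 0.744
```

Request:
{"api": "carry_out", "payload": {
  "plan": [
    [-1,-4,1,-0.05,9],
    [-2,-8,1,-0.1,9],
    [-3,-12,1,-0.15,9],
    [-4,-16,1,-0.2,9],
    [-5,-20,1,-0.245,9],
    [-6,-24,1,-0.245,9],
    [-7,-28,1,-0.245,9],
    [-8,-32,1,-0.245,9],
    [-8.9,-36.4,1,-0.245,9],
    [-8.9,-36.4,0,-0.245,9],
    [-8.9,-36.4,-4,-0.245,9],
    [-8.9,-36.4,-7,-0.245,9]
  ]
}}

```text
clock: 7.9
position: [0.4609, -0.2436, 0.166]
ee_rot: [2.226, 2.214, -0.001]
force: [-0.7, -0.7, -0.5]
width: 0.976
```

Request:
{"api": "carry_out", "payload": {
  "plan": [
    [0,0,-3,0,9],
    [0,0,-5,0,9],
    [0,0,-7,0,9],
    [0,0,-8,0,9],
    [0,0,-8,0,9],
    [0,0,-8,0,9],
    [0,0,-8,0,2.5],
    [0,0,-8,0,2.5],
    [0,0,-8,0,2.5],
    [0,0,-8,0,2.5],
    [0,0,-8,0,2.5],
    [0,0,-8,0,2.5],
    [0,0,-8,0,2.5],
    [0,0,-8,0,2.5],
    [0,0,-8,0,2.5],
    [0,0,-8,0,2.5]
  ]
}}

```text
clock: 9.5
position: [0.461, -0.2437, 0.086]
ee_rot: [2.226, 2.214, -0.001]
force: [0.2, 0.0, -0.4]
width: 0.367
```

Request:
{"api": "carry_out", "payload": {
  "plan": [
    [0,0,2,0,2.5],
    [0,0,6,0,2.5],
    [0,0,10,0,2.5],
    [0.4,4,10,0.05,2.5],
    [0.8,8,10,0.1,2.5],
    [1.2,12,10,0.15,2.5],
    [1.6,16,10,0.2,2.5],
    [2,20,10,0.245,2.5],
    [2.4,24,10,0.245,2.5],
    [2.8,28,10,0.245,2.5],
    [3.2,32,10,0.245,2.5],
    [3.6,36,10,0.245,2.5],
    [4,40,10,0.245,2.5],
    [4.4,44,10,0.245,2.5],
    [4.7,48,10,0.245,2.5],
    [4.7,51,10,0.245,2.5],
    [4.7,53,10,0.245,2.5],
    [4.7,53,8,0.245,2.5],
    [4.7,53,6,0.245,2.5],
    [4.7,53,6,0.245,2.5]
  ]
}}

```text
clock: 11.5
position: [0.5065, 0.2854, 0.1434]
ee_rot: [1.939, 2.471, -0.008]
force: [-0.9, -1.5, -1.0]
width: 0.372
```

Request:
{"api": "carry_out", "payload": {
  "plan": [
    [0.1,0.1,-2,0,2.5],
    [0.1,0.1,-4,0,2.5],
    [0.1,0.1,-5,0,2.5],
    [0.1,0.1,-5.5,0,2.5],
    [0.1,0.1,-5.8,0,2.5],
    [0.1,0.1,-5.8,0,2.5],
    [0.1,0.1,-5.8,0,3.7],
    [0.1,0.1,-5.8,0,4.2],
    [0.1,0.1,-5.8,0,5],
    [0.1,0.1,-5.8,0,5.2],
    [0.1,0.1,-4.5,0,5.2],
    [0.1,0.1,-1,0,5.2],
    [0.1,0.1,3,0,5.2],
    [0.1,0.1,7,0,7],
    [0.1,0.1,10,0,9],
    [0.1,0.1,10,0,9]
  ]
}}

```text
clock: 13.1
position: [0.5089, 0.288, 0.2491]
ee_rot: [1.937, 2.469, 0.004]
force: [-0.3, 1.2, 1.2]
width: 0.778
```

Request:
{"api": "carry_out", "payload": {
  "plan": [
    [1,-4,0,-0.05,9],
    [2,-8,0,-0.1,9],
    [3,-12,0,-0.15,9],
    [4,-16,0,-0.2,9],
    [5,-20,0,-0.245,9],
    [6,-24,0,-0.245,9],
    [7,-28,0,-0.245,9],
    [8,-32,0,-0.245,9],
    [9,-36,0,-0.245,9],
    [9.6,-40,0,-0.245,9],
    [9.6,-42.5,0,-0.245,9],
    [9.6,-42.5,-4,-0.245,9],
    [9.6,-42.5,-8,-0.245,9],
    [9.6,-42.5,-8.3,-0.245,9]
  ]
}}

```text
clock: 14.5
position: [0.6017, -0.137, 0.1616]
ee_rot: [-2.224, -2.214, 0.004]
force: [-0.1, -0.4, 0.1]
width: 0.98
```

Request:
{"api": "carry_out", "payload": {
  "plan": [
    [0,0,-3,0,9],
    [0,0,-5,0,9],
    [0,0,-7,0,9],
    [0,0,-8.1,0,9],
    [0,0,-8.3,0,9],
    [0,0,-8.3,0,9],
    [0,0,-8.3,0,2.3],
    [0,0,-8.3,0,2.3],
    [0,0,-8.3,0,2.3],
    [0,0,-8.3,0,2.3],
    [0,0,-8.3,0,2.3],
    [0,0,-8.3,0,2.3],
    [0,0,-8.3,0,2.3],
    [0,0,-8.3,0,2.3],
    [0,0,-8.3,0,2.3],
    [0,0,-8.3,0,2.3]
  ]
}}

```text
clock: 16.1
position: [0.6017, -0.137, 0.0786]
ee_rot: [-2.224, -2.214, 0.004]
force: [1.4, 0.3, 0.2]
width: 0.348
```

The arm grasped 4.5 mm lower than planned, so the fingers would hit the slab when placing. I'll regrip higher.

Request:
{"api": "carry_out", "payload": {
  "plan": [
    [0,0,0,0,4.5],
    [0,0,0,0,4.5],
    [0,0,0.3,0,4.5],
    [0,0,0.5,0,4.5],
    [0,0,0.5,0,4.5],
    [0,0,0.5,0,2.3],
    [0,0,0.5,0,2.3],
    [0,0,0.5,0,2.3],
    [0,0,0.5,0,2.3],
    [0,0,0.5,0,2.3],
    [0,0,0.5,0,2.3]
  ]
}}

```text
clock: 17.2
position: [0.6017, -0.137, 0.0836]
ee_rot: [-2.224, -2.214, 0.004]
force: [0.1, 0.1, 0.7]
width: 0.343
```

Request:
{"api": "carry_out", "payload": {
  "plan": [
    [0,0,2,0,2.3],
    [0,0,6,0,2.3],
    [0,0,10,0,2.3],
    [-0.8,4,10,0.05,2.3],
    [-1.6,8,10,0.1,2.3],
    [-2.4,12,10,0.15,2.3],
    [-3.2,16,10,0.2,2.3],
    [-4.2,20,10,0.25,2.3],
    [-5.2,24,10,0.25,2.3],
    [-6.2,28,10,0.25,2.3],
    [-7.3,32,10,0.25,2.3],
    [-7.3,34,10,0.25,2.3],
    [-7.3,34,9,0.25,2.3],
    [-7.3,34,7,0.25,2.3],
    [-7.3,34,5,0.25,2.3],
    [-7.3,34,5,0.25,2.3]
  ]
}}

```text
clock: 18.8
position: [0.5274, 0.201, 0.1308]
ee_rot: [-1.931, -2.472, 0.013]
force: [-0.2, 0.4, -1.0]
width: 0.349
```

Request:
{"api": "carry_out", "payload": {
  "plan": [
    [0.15,0.15,-2,0,2.3],
    [0.15,0.15,-3.5,0,2.3],
    [0.15,0.15,-4.3,0,2.3],
    [0.15,0.15,-4.7,0,2.3],
    [0.15,0.15,-4.7,0,2.3],
    [0.15,0.15,-4.7,0,2.3],
    [0.15,0.15,-4.7,0,3.4],
    [0.15,0.15,-4.7,0,4],
    [0.15,0.15,-4.7,0,5],
    [0.15,0.15,-4.7,0,5],
    [0.15,0.15,-3.5,0,5],
    [0.15,0.15,0,0,5],
    [0.15,0.15,4,0,7],
    [0.15,0.15,8,0,9],
    [0.15,0.15,12,0,9]
  ]
}}

```text
clock: 20.3
position: [0.5285, 0.2025, 0.2534]
ee_rot: [-1.931, -2.472, 0.012]
force: [1.4, -0.4, -0.2]
width: 0.761
```

Request:
{"api": "carry_out", "payload": {
  "plan": [
    [0.5,-4,1,0.1,9],
    [1,-8,2,0.2,9],
    [1.5,-12,3,0.3,9],
    [2,-16,3,0.4,9],
    [2.5,-20,3,0.5,9],
    [3,-24,3,0.6,9],
    [3.5,-28,3,0.7,9],
    [4,-32,3,0.8,9],
    [4.5,-36,3,0.9,9],
    [5,-40,3,1,9],
    [5.5,-44,3,1.1,9],
    [6,-48,3,1.16,9],
    [6.5,-52,3,1.16,9],
    [6.5,-55,3,1.16,9],
    [6.5,-55,3,1.16,9],
    [6.5,-55,3,1.16,9]
  ]
}}

```text
clock: 21.9
position: [0.5931, -0.348, 0.2838]
ee_rot: [0.263, 3.13, -0.013]
force: [0.2, 1.4, 0.2]
width: 0.981
```

```bash
cat > fc.py <<'E'
from h import *
s=arm.observe(); print(s["clock"],s["position"],s["ee_rot"],s["width"])
im,d=save("wrist","w3")
cv2.imwrite("pics/w3b.png",cv2.resize(im[:,:,::-1],(800,600)))
E
python3 fc.py
```

```text
21.9 [ 0.59310623 -0.34799374  0.28379241] [ 0.26283593  3.13037712 -0.0131408 ] 0.9807205188607759
```

View pics/w3b.png

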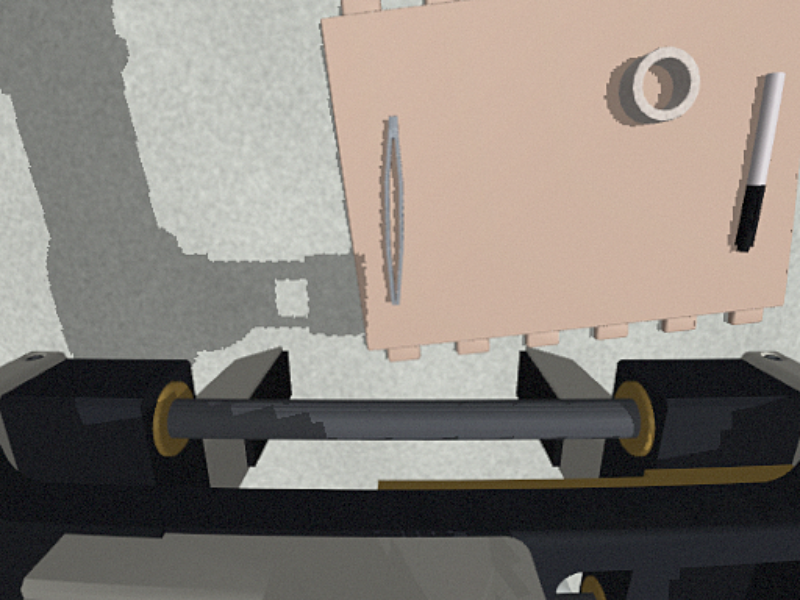

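The grey forceps lie from (393,117) to (396,303) in this 800x600 view; the mask gives the exact centre and angle.

Run:
```python
from h import *
im=np.load("pics/w3.npz")["im"]
lab=cv2.cvtColor(im,cv2.COLOR_RGB2LAB).astype(float); ml=np.median(lab[60:180,275:400].reshape(-1,3),0)
m=(np.abs(lab-ml)[:,:,1:].max(2)>7).astype(np.uint8); k=np.zeros_like(m); k[65:205,240:266]=m[65:205,240:266]
k=cv2.morphologyEx(k,cv2.MORPH_CLOSE,np.ones((7,7)))
c=max(cv2.findContours(k,cv2.RETR_EXTERNAL,cv2.CHAIN_APPROX_NONE)[0],key=cv2.contourArea)
w=world("wrist",c.reshape(-1,2).astype(float),.02)[:,:2].astype(np.float32)
r=cv2.minAreaRect(w); b=cv2.boxPoints(r); e=b-np.roll(b,1,0); i=np.linalg.norm(e,axis=1).argmax()
a=np.arctan2(e[i,1],e[i,0])%np.pi; print("centre",r[0],r[1],"ang",a)
u=np.array([np.cos(a),np.sin(a)]);n=np.array([-u[1],u[0]]);q=w-np.array(r[0])
for t in np.arange(-.075,.08,.015):
    s=q[abs(q@u-t)<.006]@n
    if len(s): print(round(t*1000),np.round([s.min()*1000,s.max()*1000],1))
```

```text
centre (0.5464100241661072, -0.3485215902328491) (0.015239406377077103, 0.14852666854858398) ang 2.973814
-75 [-3.8  2.8]
-60 [-5.1  4.1]
-45 [-6.4  5.3]
-30 [-6.4  6.5]
-15 [-7.6  7.6]
0 [-6.3  7.5]
15 [-6.3  7.4]
30 [-6.3  7.2]
45 [-5.1  5.9]
60 [-2.7  4.6]
75 [-2.7  4.5]
```

Request:
{"api": "carry_out", "payload": {
  "plan": [
    [-2,0,-2,0,6],
    [-4.7,0,-5,0,5],
    [-4.7,0,-9,0,5],
    [-4.7,0,-13,0,5],
    [-4.7,0,-15,0,5],
    [-4.7,0,-16,0,5],
    [-4.7,0,-16,0,5],
    [-4.7,0,-16,0,5],
    [-4.7,0,-16,0,5]
  ]
}}

```text
clock: 22.85
position: [0.5476, -0.3466, 0.1258]
ee_rot: [0.259, 3.128, -0.014]
force: [0.9, 0.3, -0.3]
width: 0.545
```

Request:
{"api": "carry_out", "payload": {
  "plan": [
    [-0.1,-0.15,-2,0,5],
    [-0.1,-0.15,-3.5,0,5],
    [-0.1,-0.15,-4.2,0,5],
    [-0.1,-0.15,-4.5,0,5],
    [-0.1,-0.15,-4.5,0,5],
    [-0.1,-0.15,-4.5,0,0.5],
    [-0.1,-0.15,-4.5,0,0.5],
    [-0.1,-0.15,-4.5,0,0.5],
    [-0.1,-0.15,-4.5,0,0.5],
    [-0.1,-0.15,-4.5,0,0.5],
    [-0.1,-0.15,-4.5,0,0.5],
    [-0.1,-0.15,-4.5,0,0.5],
    [-0.1,-0.15,-4.5,0,0.5]
  ],
  "squeeze": 15
}}

```text
clock: 24.15
position: [0.5466, -0.3482, 0.0809]
ee_rot: [0.259, 3.128, -0.014]
force: [-0.5, -0.9, 2.0]
width: 0.149
```

Request:
{"api": "carry_out", "payload": {
  "plan": [
    [0,0,2,0,0.5],
    [0,0,6,0,0.5],
    [0,0,10,0,0.5],
    [0.4,4,10,-0.1,0.5],
    [0.8,8,10,-0.2,0.5],
    [1.2,12,10,-0.3,0.5],
    [1.6,16,10,-0.4,0.5],
    [2,20,10,-0.5,0.5],
    [2.4,24,10,-0.6,0.5],
    [2.8,28,10,-0.7,0.5],
    [3.2,32,10,-0.8,0.5],
    [3.6,36,10,-0.9,0.5],
    [4,40,10,-1,0.5],
    [4.4,44,10,-1.1,0.5],
    [4.8,48,10,-1.16,0.5],
    [5.2,52,10,-1.16,0.5],
    [5.2,55,10,-1.16,0.5],
    [5.2,56.9,10,-1.16,0.5],
    [5.2,56.9,10,-1.16,0.5],
    [5.2,56.9,10,-1.16,0.5]
  ]
}}

```text
clock: 26.15
position: [0.5986, 0.2198, 0.1806]
ee_rot: [-1.932, -2.475, 0.017]
force: [1.0, -1.2, -1.0]
width: 0.152
```

Run:
```python
from h import *
s=arm.observe(); print(s["clock"],s["position"],s["width"],2*np.arctan2(s["ee_rot"][1],s["ee_rot"][0]))
im,d=save("top","top1"); cv2.imwrite("pics/top1c.png",cv2.resize(im[90:210,80:240,::-1],(800,600),interpolation=cv2.INTER_CUBIC))
```

```text
26.15 [0.59862947 0.2197946  0.18060303] 0.15211812266187716 -4.467025277648704
```

View pics/top1c.png

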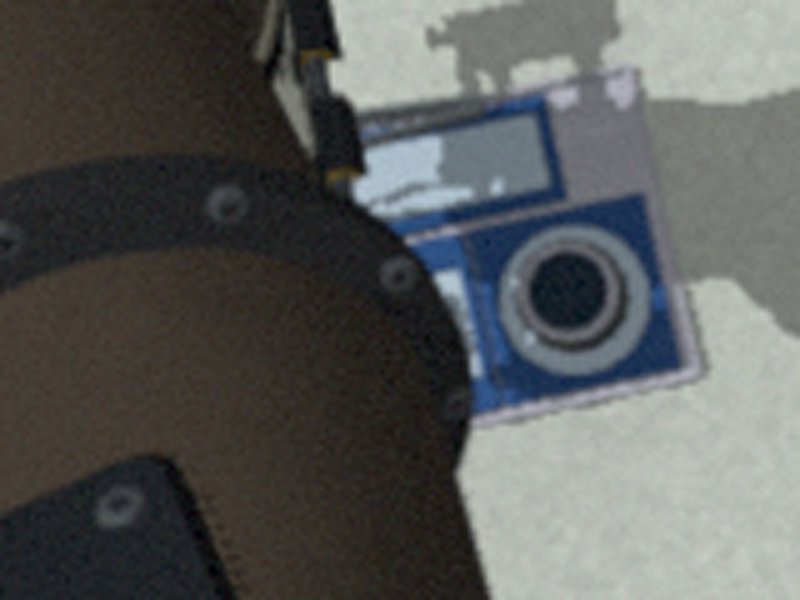

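The lens sits inside the large nest (crop px 570,290); the arm hides the rest of the tray. Lowering the forceps.

Request:
{"api": "carry_out", "payload": {
  "plan": [
    [0.05,0.1,-3,0,0.5],
    [0.05,0.1,-6,0,0.5],
    [0.05,0.1,-8,0,0.5],
    [0.05,0.1,-9,0,0.5],
    [0.05,0.1,-9.6,0,0.5],
    [0.05,0.1,-9.9,0,0.5],
    [0.05,0.1,-9.9,0,0.5],
    [0.05,0.1,-9.9,0,0.5],
    [0.05,0.1,-9.9,0,1.6],
    [0.05,0.1,-9.9,0,2.2],
    [0.05,0.1,-9.9,0,3],
    [0.05,0.1,-9.9,0,3],
    [0.05,0.1,-9,0,3],
    [0.05,0.1,-6,0,3],
    [0.05,0.1,-2,0,3],
    [0.05,0.1,2,0,3],
    [0.05,0.1,6,0,3]
  ]
}}

```text
clock: 27.9
position: [0.5991, 0.2198, 0.243]
ee_rot: [-1.933, -2.474, 0.016]
force: [0.9, 0.3, -0.4]
width: 0.327
```

Request:
{"api": "carry_out", "payload": {
  "plan": [
    [0,-4,2,0,3],
    [0,-8,2,0,3],
    [0,-12,2,0,3],
    [0,-16,2,0,3],
    [0,-20,2,0,3],
    [0,-24,2,0,3],
    [0,-24,2,0,3],
    [0,-24,2,0,3]
  ]
}}

```text
clock: 28.7
position: [0.5991, -0.0213, 0.2636]
ee_rot: [-1.937, -2.472, 0.016]
force: [-0.3, 0.2, 1.4]
width: 0.328
```

Run:
```python
from h import *
s=arm.observe(); print(s["clock"],s["position"],s["width"])
im,d=save("top","top2"); cv2.imwrite("pics/top2b.png",cv2.resize(im[60:240,80:320,::-1],(800,600),interpolation=cv2.INTER_CUBIC))
save("wrist","w4")
```

```text
28.7 [ 0.5990621  -0.0212606   0.26357449] 0.32833796660301373
```

View pics/top2b.png

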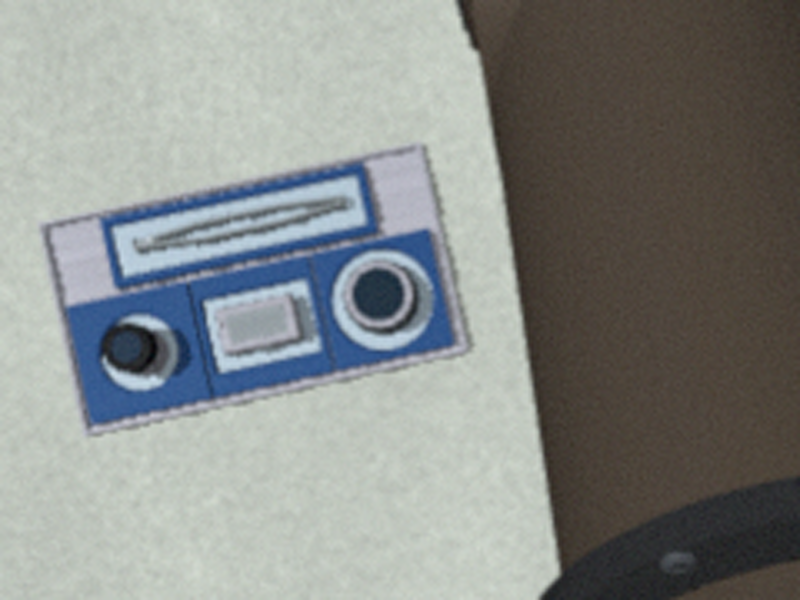

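View pics/w4.png

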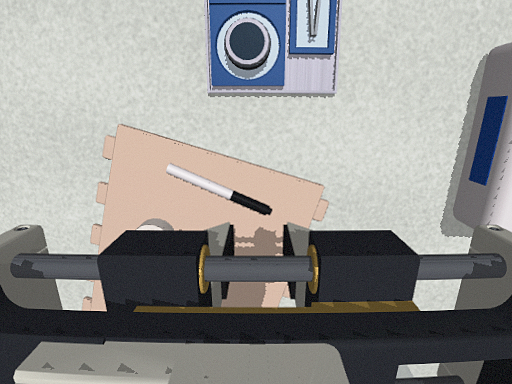

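All four pieces appear seated in their recesses. Top crop: forceps (245,223), eyepiece (133,350), case (260,322), lens (382,293). I'll check their heights by depth.

Run:
```python
from h import *
d=np.load("pics/top2.npz")["d"]; c=arm.get_calibration("top");K=np.array(c["intrinsics"],float);R=cv2.Rodrigues(np.array(c["rvec"],float))[0];t=np.array(c["tvec"],float).ravel()
v,u=np.mgrid[90:200,80:235]; dd=d[90:200,80:235].ravel().astype(float); p=cv2.undistortPoints(np.c_[u.ravel(),v.ravel()].astype(float).reshape(-1,1,2),K,np.array(c["D"],float)).reshape(-1,2)
P=(np.c_[p*dd[:,None],dd]-t)@R; a=.245; q=P[:,:2]-[.529,.2025]; X=q@[np.cos(a),np.sin(a)];Y=q@[-np.sin(a),np.cos(a)];Z=P[:,2]*1000
for n,x,y,lo,hi in(("lens exp35",0,-.084,.0,36),("eyep exp51",0,.084,45,60),("case exp29",0,0,22,40),("forceps exp22",.072,0,16,40)):
    rx=.03 if n[0]!="f" else .018; ry=.03 if n[0]!="f" else .085
    k=(abs(X-x)<rx)&(abs(Y-y)<ry)&(dd>0); k2=k&(Z>(lo or 25))
    print(n,"offset tray x,y mm",np.round([(X[k2].mean()-x)*1000,(Y[k2].mean()-y)*1000],1),"z pct",np.round(np.percentile(Z[k2],[5,50,95]),1),k2.sum())
    if n[0] in"cf":
        A=np.c_[X[k2],Y[k2],np.ones(k2.sum())]; s=np.linalg.lstsq(A,Z[k2],rcond=None)[0]; print("  slope mm/m",np.round(s[:2],0),"extent",np.round(np.ptp(np.c_[X[k2],Y[k2]],axis=0)*1000))
print("floor check", np.median(Z[(abs(X)<.024)&(abs(Y)<.035)&(abs(Y)>.031)]))
```

```text
lens exp35 offset tray x,y mm [-1.5 -1.4] z pct [27.9 34.6 37.7] 389
eyep exp51 offset tray x,y mm [-2.1 -1.1] z pct [47.6 50.7 53.6] 187
case exp29 offset tray x,y mm [-1.9  1.2] z pct [25.5 28.7 31.6] 337
  slope mm/m [24.  1.] extent [33. 54.]
forceps exp22 offset tray x,y mm [-0.1  0.1] z pct [17.4 21.4 24.4] 257
  slope mm/m [18.  3.] extent [ 17. 146.]
floor check 9.55525449610239
```

Measured heights match the expected values for pieces flat on the floors (35, 51, 29 and 22 mm), and every piece is within about 3 mm of its recess centre. The tape and the pen were not touched. Handing in.

```bash
python3 -c "
from cell import arm; print(arm.sign_off()); print(arm.observe()['clock'])"
```

```text
the job is handed in; nothing more can be done
None
the job is handed in; nothing more can be done
```

The kit is packed: the lens, eyepiece, needle case and forceps were placed in that order, each in its own recess. The job was handed in at about 29 s of the 109 s allowed.

- **Position and height:** the last top-camera check put every piece within about 3 mm of its recess centre. Top heights were 34.6, 50.7, 28.7 and 21.4 mm, against 35, 51, 29 and 22 mm for pieces lying flat on the recess floors.
- **Tilt:** the case and forceps showed only slight slopes, about 1 mm or less across each piece, which is within the depth noise.
- **Regrip:** the needle case was first gripped about 4.5 mm lower than planned, so I regripped it higher on the mat before moving it.
- **Left alone:** I never gripped or approached the tape roll, the marker pen or the yellow look-alike. The last wrist view shows the pen still on the mat. The gripper mostly hid the tape in that view, so its final position was not measured.

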